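# Clamp the lid of the bench filter holder

### The job

The lid is already sitting on the steel filter holder. Nothing needs gripping: with a finger, push the clamp strap round across the lid until its hooked end is fully home on the keeper stud; then push the cam lever down as far as it goes, so that the lid is clamped. Leave the lid where it sits, do not disturb the bottle, the dishes or the cup, and finish with the gripper clear of everything.

Things in the scene. Friction and masses are not known exactly. Their poses are not given: they have to be found in the camera images.
- holder: the filter holder, fixed to the bench: a round stainless pot (120 mm across the flange, its lid's top face 100 mm above the bench) on a steel base plate 230 x 140 x 14 mm. Origin: on the bench under the middle of the pot. Its x axis runs from the pivot post (at x = -78 mm) to the keeper stud (at x = +78 mm); y is the side to which the strap swings open; z is up
- pivot (a point): point on the vertical axis of the pivot post about which the strap swings, at mid-height of the strap, 120 mm above the bench; same axes as the holder
- keeper (a point): middle of the keeper stud's neck (12 mm thick), 120 mm above the bench; above it is a round head 24 mm across, 130 to 137 mm above the bench; same axes as the holder
- clamp_strap (a joint): swing angle of the clamp strap about the pivot post, rad: 0 = home, across the middle of the lid with its hook round the keeper's neck (a firm stop); positive = swung open, anticlockwise seen from above, to the holder's +y side; stop at 1.6. The strap is a steel bar of two side plates, 28 mm wide, 16 mm high (112 to 128 mm above the bench), reaching 172 mm from the pivot axis. It turns stiffly (about 1.5 N at its end) and stays where it is left
- strap_flank (a point): point on the strap's trailing side face (the face to push on to close it), 150 mm from the pivot axis, half-way up the 16 mm high face. Axes turn with the strap: x along the strap away from the pivot, y straight out of that face (pushing goes along -y), z up. The face is 14 mm from the strap's centre line. At this point there is nothing under the strap but the bench (and the 14 mm high base plate when it is home)
- cam_lever (a joint): angle of the cam lever on the strap, rad: 0 = standing straight up (loose), growing as its free end is pushed over towards the pivot post and down; 1.35 = the stop, fully down, lying along the strap 13 degrees above level. The cam starts to bite on the lid at about 0.5 and passes its dead point at 1.2. It stays where it is left; pushing it takes about 1 to 8 N near its end (stiffest around 0.7 to 1.0)
- lever_tip (a point): point in the middle of the lever's thickness and width, 80 mm from its pin and 8 mm short of its free end. Axes turn with the lever: z along the lever away from its pin, x straight out of the face to push on (pushing goes along -x), y across. The pin lies in the middle of the strap, 78 mm from the pivot axis and 122.5 mm above the bench. The lever is 10 mm thick; from 42 to 88 mm from the pin it is a black paddle 22 mm wide
- lid_middle (a point): middle of the loose steel lid (120 mm disc, 10 mm thick, on the pot's rim), half-way through its thickness, 95 mm above the bench. A pad 34 mm across in the middle of its top reaches 106 mm above the bench; a 9 mm inlet nipple 40 mm from the middle, on the side away from the open strap, reaches 128 mm
- lid_seat (a point): where the lid's middle belongs on the holder
- bottle_mid (a point): bystander: centre of an amber sample bottle, 54 mm diameter, 125 mm high, standing on the bench; not to be disturbed
- dishes_mid (a point): bystander: centre of two stacked clear dishes, 91 mm diameter, 30 mm high together, on the bench; not to be disturbed
- cup_mid (a point): bystander: centre of a small steel cup, 60 mm across the rim, 48 mm high, on the bench; not to be disturbed
Mind the look-alikes: they are no part of the job. There is more than one size of the part that bears bottle_mid; the job needs the middle-sized. Leave any yellow look-alike of the part that bears lid_middle alone.

How it is judged:
By the outcome, as a careful person would: the job done as asked, in the order asked, and still so for the second after the job is handed in, with the robot touching nothing.
It also fails if it takes over 48 s, if anything falls off the work surface, if the arm or the gripper's body presses on something with over 40 N, if the wrist force passes 120 N, or if a joint passes its speed limit or range.

### The arm

A 7-joint arm with a two-finger parallel gripper is mounted at the origin on the work surface. World frame = base frame: x ahead of the robot, y to its left, z up, the work surface at z = 0. Lengths are in m, angles in rad, forces in N, time in s.
With the tool pointing down it reaches from about 0.425 to 1.025 m from the base axis. Payload 9.4 kg.
Tool frame: the origin (TCP) lies on the centre line of the jaws, within the pads' length; the fingertips stand 25 mm ahead of it and the grasp point (between the pads) lies 6 mm ahead of it; x points along the fingers, z is the direction in which the jaws open and shut, and the axes are right-handed (so a half turn about x gives the same grasp; the last joint's range is limited). The gripper opens to 93 mm and grips with 3 to 60 N. Pads are 15 mm wide; open, the fingers measure 128 mm over their backs; the gripper's body (75 mm by 188 mm) begins 65 mm behind the grasp point.
Start: joints at [1.053, 0.599, -0.003, 1.599, 0.002, 0.943, -0.08], TCP at [0.309, -0.656, 0.244] pointing down, gripper open.
Joint ranges: [-2.57, 2.57], [-0.35, 1.97], [-1.29, 1.29], [0.11, 2.56], [-1.05, 4.19], [0.11, 1.86], [-2.63, 2.63]. Speed limits (rad/s): [2.22, 2.22, 3.01, 3.01, 3.14, 3.14, 3.14].

### API

Orientations are given as [roll, pitch, yaw] about the fixed x, y, z axes, in that order (R = Rz(yaw) Ry(pitch) Rx(roll)).
In Python, from plant import r, grab_frame, spotter gives the robot as it stands. The module is installed in compiled form; this text tells all that it offers.
- The arm moves only by the shell command python3 -m creep 'ROWS' [FORCE]. ROWS is JSON, a list of rows, each an object with "offset": the shift along the tool's x, y, z in cm, a list of three; "angular": the turn, a rotation vector about the tool's x, y, z in degrees, a list of three; "claw": the gripper command: -1 is fully open, 1 is shut, values between are in proportion. In form: [{"offset": [x, y, z], "angular": [ax, ay, az], "claw": claw}, ...]. A call has 1 to 20 rows; each row shifts and turns the pose as measured when the row begins, along the tool's axes as they then stand; what a row does not reach is not made up. A row lasts 1/8 s, in which the tool goes at most 62.5 mm and 10.7 degrees, less where a joint would pass 70% of its speed; a pose out of reach is approached as far as the arm can. A call with a gripper value outside its range is refused whole. The fingers move at their own pace and stop on an object; FORCE is the grip in N (left out, the last holds). Time passes only in rows, so rows that do not move let the fingers close. It gives the time, the measured TCP pose, the force and the opening at its end, in the units of the state.
- r.get_state(): the state, without advancing time (a new reading comes with each control period).
- grab_frame(name): name is "side" or "top" or "wrist"; returns a dict with "frame" (400x640x3 uint8, blue, green, red), "camera_matrix" (3x3 intrinsics, pixels), "T" (4x4, takes a point from camera to world coordinates). Camera axes: x right, y up, looking along -z (the intrinsics and any distortion apply to the point x, -y, -z); pixel columns grow to the right and rows downward; lengths in m; the calibration is good to about 2 mm. A picture is of the moment at which its call begins. There is no depth.
- r.sign_off(): hands the job in, once; it reports no verdict.
Trained networks look in a picture, given as the dict that the camera call returned (one of the last four; its "shot" number tells which), for a name from the list of things; names that differ only in an ending like _2 or _b are one class to them, and where a whole thing is asked for, a point or a joint stands for the part that bears it (a point fixed in the world has none). Each returns a list of dicts, best first, with "confidence" (0 to 1); they miss things now and then, are a little off and sometimes report something else, mostly with a low value. They report only what shows in the picture. A call takes as long as a camera call. They do not tell look-alikes from the thing itself.
- spotter.boxes_of(picture, label): "position" ([column, row] as shares, 0 to 1, of the picture: columns of its width, rows of its height, amid what is visible of it).
- spotter.cut_out(picture, label): "mask" (400x640 bool, what is visible of it) and "position" ([column, row] as shares, 0 to 1, of the picture: columns of its width, rows of its height, amid what is visible of it).
- spotter.tip_of(picture, label): "position" ([column, row] as shares, 0 to 1, of the picture: columns of its width, rows of its height: a listed point, or the origin of a listed thing).
The state is a dict: "time_s": time; "joint_positions": joint angles; "dq": joint speeds; "tau": joint torques, N m; "position": TCP position; "tcp_rot": TCP orientation; "ft_force": force on the tool from outside, world axes, zero at the start; "ft_torque": the same for the moment, N m; "grip_width": opening from 0.0 (shut) to 1.0 (fully open).
Only numpy, scipy, OpenCV 4.12 (cv2) and the standard library are available. Lean on these libraries where they do the work, as an engineer would, in place of code of your own. Each camera call takes 0.05 s, during which the arm holds its last target.

## Working session

There is one attempt and no reset: what is moved stays moved. The work goes in short steps, Python scripts to look and compute and a shell command to move; the robot and the scene stay as the last step left them, time stands still between calls to the robot, and variables do not carry over. Pictures are saved under pics/ and viewed, and the job is handed in when it is done.

```bash
mkdir -p pics; ls
python3 - <<'E'
from plant import r, grab_frame, spotter
import cv2,pickle
s=r.get_state();print(s)
for n in ["side","top","wrist"]:
    p=grab_frame(n);cv2.imwrite(f"pics/{n}0.png",p["frame"]);print(n,p["camera_matrix"],p["T"],p.keys())
    for l in ["holder","pivot","keeper","strap_flank","lever_tip","lid_middle","bottle_mid","dishes_mid","cup_mid"]:
        print(l,[([round(d["position"][0]*640),round(d["position"][1]*400)],round(d["confidence"],2)) for d in spotter.tip_of(p,l)])
E
```

```text
pics
{'time_s': 0.0, 'joint_positions': array([ 1.05331153,  0.60014019, -0.0025345 ,  1.60013238,  0.00177878,
        0.94292359, -0.07982552]), 'dq': array([ 0.00053046, -0.00022207,  0.00077983,  0.00078621, -0.00025129,
       -0.00028996, -0.00111219]), 'tau': array([ 1.06678686e-03, -7.65075231e+01,  1.49768405e+00, -2.52352041e+01,
       -5.25045942e-02,  1.68652745e-02,  2.02435076e-04]), 'position': array([ 0.30910922, -0.65529074,  0.2427483 ]), 'tcp_rot': array([-3.05772333,  1.56919505,  2.09546375]), 'ft_force': array([-0.37437998, -0.50791204,  0.52564846]), 'ft_torque': array([-0.05221505,  0.03275041,  0.0510053 ]), 'grip_width': 1.001822139025071}
side [[441.28335146   0.         317.0207458 ]
 [  0.         441.28335146 197.48582099]
 [  0.           0.           1.        ]] [[ 0.67231374  0.53606496 -0.51051797  0.18287028]
 [-0.74025256  0.48264165 -0.46806323 -0.40363385]
 [-0.00451506  0.69259758  0.72131006  0.77461984]
 [ 0.          0.          0.          1.        ]] dict_keys(['frame', 'camera_matrix', 'T', 'shot'])
holder [([296, 251], 0.75)]
pivot [([
[... 896 characters left out ...]
274, 227], 0.46)]
lid_middle [([223, 240], 0.9), ([314, 220], 0.73)]
bottle_mid [([386, 243], 0.93), ([444, 249], 0.91), ([399, 290], 0.85)]
dishes_mid [([378, 166], 0.65)]
cup_mid [([258, 171], 0.81)]
wrist [[360.60242943   0.         313.90002495]
 [  0.         360.60242943 198.46603916]
 [  0.           0.           1.        ]] [[ 0.42631634  0.8673921   0.25668137  0.38026081]
 [-0.90457336  0.40916522  0.11971157 -0.62243076]
 [-0.00118822 -0.28322213  0.9590536   0.38343934]
 [ 0.          0.          0.          1.        ]] dict_keys(['frame', 'camera_matrix', 'T', 'shot'])
holder []
pivot []
keeper []
strap_flank []
lever_tip []
lid_middle []
bottle_mid []
dishes_mid []
cup_mid []
```

View pics/side0.png

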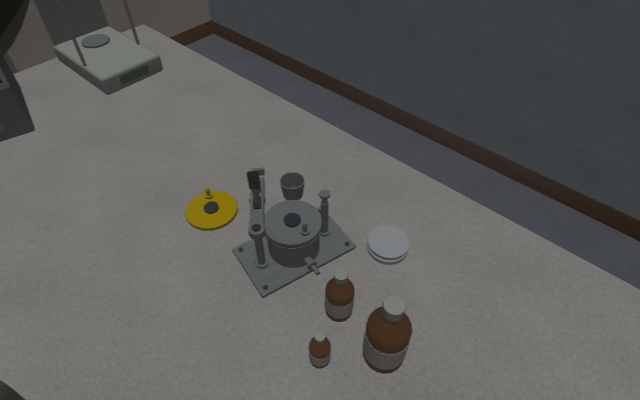

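View pics/top0.png

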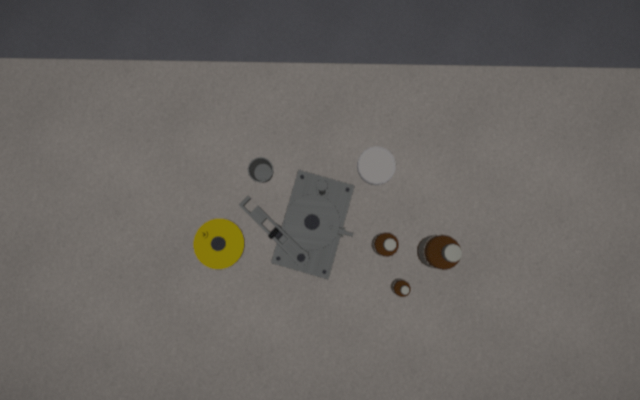

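```bash
cat > h.py <<'E'
import numpy as np, cv2
from scipy.optimize import least_squares
from scipy.spatial.transform import Rotation as R
CAM={"side":(np.array([[441.28335146,0,317.0207458],[0,441.28335146,197.48582099],[0,0,1]]),np.array([[0.67231374,0.53606496,-0.51051797,0.18287028],[-0.74025256,0.48264165,-0.46806323,-0.40363385],[-0.00451506,0.69259758,0.72131006,0.77461984],[0,0,0,1]])),
"top":(np.array([[433.99401452,0,324.40615103],[0,433.99401452,196.82326491],[0,0,1]]),np.array([[1.85875472e-02,9.94330919e-01,-1.04692536e-01,5.34691637e-01],[-9.99825048e-01,1.82662555e-02,-4.02695974e-03,-1.45307155e-04],[-2.09178996e-03,1.04749071e-01,9.94496484e-01,1.03546962],[0,0,0,1]]))}
def proj(c,P):
    K,T=CAM[c]; q=(np.atleast_2d(P)-T[:3,3])@T[:3,:3]; q=q*[1,-1,-1]; u=q@K.T; return u[:,:2]/u[:,2:]
def onz(c,uv,z):
    K,T=CAM[c]; d=np.linalg.inv(K)@[uv[0],uv[1],1]; d=T[:3,:3]@(d*[1,-1,-1]); return T[:3,3]+d*(z-T[2,3])/d[2]
def tri(obs): # {cam:uv}
    return least_squares(lambda x:np.concatenate([proj(c,x)[0]-uv for c,uv in obs.items()]),[.55,0,.1]).x
E
python3 - <<'E'
from h import *
for n,t,s,z in [("pivot",(301,259),(262,229),.12),("keeper",(322,184),(327,194),.12),("flank",(242,209),(250,174),.12),("lid",(314,220),(297,219),.095),("cup",(258,171),(294,185),.024),("dishes",(378,166),(388,244),.015)]:
    print(n,onz("top",t,z),onz("side",s,z))
for t in [(386,243),(444,249),(399,290)]: print("bottle",onz("top",t,.0625))
for t in [(320,350),(388,329),(338,292)]: print("bottle s",onz("side",t,.0625))
E
```

```text
pivot [0.49953445 0.0500387  0.12      ] [0.51298847 0.04333558 0.12      ]
keeper [0.65840142 0.00919039 0.12      ] [0.66743513 0.01251875 0.12      ]
flank [0.60196261 0.17739552 0.12      ] [0.60118638 0.17670716 0.12      ]
lid [0.58279119 0.02526979 0.095     ] [0.59150402 0.02682081 0.095     ]
cup [0.69953837 0.16171823 0.024     ] [0.70785255 0.15315478 0.024     ]
dishes [ 0.71826336 -0.12225657  0.015     ] [ 0.71997818 -0.11879388  0.015     ]
bottle [ 0.53617561 -0.13537796  0.0625    ]
bottle [ 0.52529825 -0.26440808  0.0625    ]
bottle [ 0.43370598 -0.16439634  0.0625    ]
bottle s [ 0.4273204  -0.18403573  0.0625    ]
bottle s [ 0.53484349 -0.24627965  0.0625    ]
bottle s [ 0.53298144 -0.13388842  0.0625    ]
```

The side view shows the holder at about (293,245). Its strap is swung open from the post at (262,229), with the lever standing up at (257,175). A yellow look-alike lid sits at (211,210). Three bottles stand at (320,350), (388,335) and (340,297), and the middle-sized one is (340,297). I'll enlarge this to fit the holder pose.

Run:
```python
import cv2
a=cv2.imread("pics/top0.png")[140:300,190:410];cv2.imwrite("pics/topc.png",cv2.convertScaleAbs(cv2.resize(a,None,fx=3.6,fy=3.6,interpolation=2),alpha=1.7))
a=cv2.imread("pics/side0.png")[150:310,170:390];cv2.imwrite("pics/sidec.png",cv2.convertScaleAbs(cv2.resize(a,None,fx=3.6,fy=3.6,interpolation=2),alpha=1.7))
```

```text
(no output)
```

View pics/topc.png

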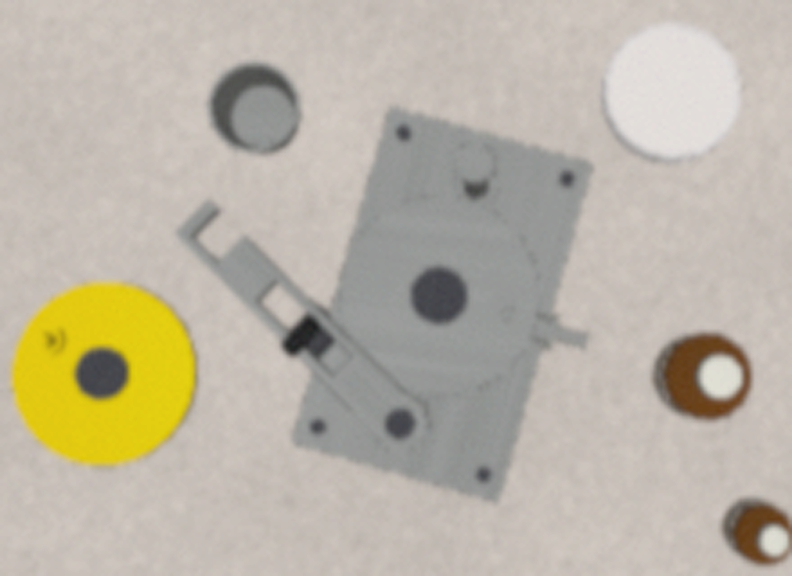

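View pics/sidec.png

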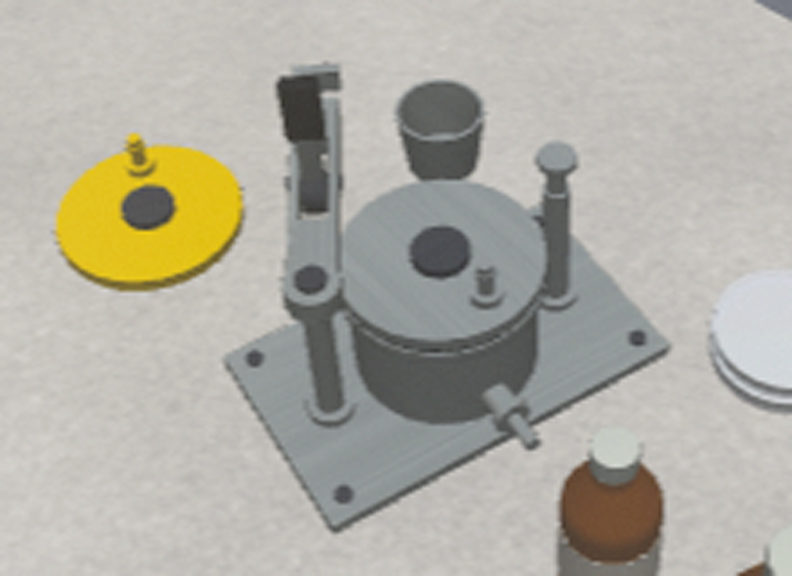

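The top crop shows the strap running from the post cap at (400,423) to its hook end at (197,218). Its trailing side faces the yellow lid (left). The keeper head is at (476,163) and the plate corners are clear. I'll fit the holder pose and strap angle jointly.

```bash
cat >> h.py <<'E'
def HP(x,P):
    P=np.atleast_2d(np.array(P,float)); c,s=np.cos(x[2]),np.sin(x[2]); return np.c_[x[0]+c*P[:,0]-s*P[:,1],x[1]+s*P[:,0]+c*P[:,1],P[:,2]]
E
python3 - <<'E'
from h import *
top=[((393,107),(.115,.07,.014)),((592,165),(.115,-.07,.014)),((498,500),(-.115,-.07,.014)),((293,440),(-.115,.07,.014)),((476,163),(.078,0,.137)),((439,296),(0,0,.106))]
side=[((668,350),(.115,-.07,.014)),((335,530),(-.115,-.07,.014)),((228,360),(-.115,.07,.014)),((556,158),(.078,0,.137)),((440,250),(0,0,.106))]
def prep(l,o): return np.array([a for a,_ in l])/3.6+o,[b for _,b in l]
tu,tp=prep(top,(190,140));su,sp=prep(side,(170,150))
for w in [(1,1),(1,0),(0,1)]:
    f=lambda x:np.r_[w[0]*(proj("top",HP(x,tp))-tu).ravel(),w[1]*(proj("side",HP(x,sp))-su).ravel()]
    s=least_squares(f,[.58,.03,-.22]);print(s.x,np.round(s.fun,1))
    if w==(1,1): x0=s.x
# strap
for px in [(197,218),(180,232),(212,203),(400,423)]:
    uv=np.array(px)/3.6+(190,140); p=onz("top",uv,.128); q=np.linalg.inv([[np.cos(x0[2]),-np.sin(x0[2])],[np.sin(x0[2]),np.cos(x0[2])]])@(p[:2]-x0[:2]); d=q+[.078,0]; print(px,p,q,np.hypot(*d),np.arctan2(d[1],d[0]))
# lever tip
E
```

```text
[ 0.57788844  0.02704439 -0.2583476 ] [ 0.  -0.4  1.4 -0.6  1.1  0.9  0.2  0.9  0.7  0.1  1.  -0.2  0.7 -1.6
 -1.1 -0.7 -2.  -1.2  0.  -0.8 -0.2 -0.3]
[ 0.57818339  0.02877238 -0.26278138] [-0.5 -0.6  0.8 -0.5  0.1  0.9 -0.7  0.6 -0.  -0.   0.2 -0.4  0.  -0.
 -0.  -0.  -0.  -0.  -0.  -0.  -0.  -0. ]
[ 0.57704664  0.02478588 -0.25665897] [ 0.   0.   0.  -0.   0.   0.   0.   0.   0.   0.   0.   0.   1.2 -0.9
 -0.5  0.3 -1.6 -0.4  0.6 -0.   0.3  0.5]
(197, 218) [0.61926179 0.17080675 0.128     ] [0.00327142 0.14956158] 0.17021665853910983 1.0730361841386546
(180, 232) [0.61088122 0.18041306 0.128     ] [-0.00728528  0.156708  ] 0.1719243137828838 1.1469021307237826
(212, 203) [0.6282236  0.16237315 0.128     ] [0.01409046 0.14369746] 0.17067399688070756 1.0008707510007548
(400, 423) [0.50292424 0.04944455 0.128     ] [-0.07819927  0.00250467] 0.0025125856903756958 1.6501869029858403
```

```bash
cat >> h.py <<'E'
X0=np.array([.5780,.0272,-.2595])
def pol(q,r,off,z): # point at strap angle q, radius r, off outward of trailing side
    a=X0[2]+q; p=HP(X0,[-.078,0,z])[0]; return p+np.array([r*np.cos(a)-off*np.sin(a), r*np.sin(a)+off*np.cos(a),0])
def goto(p,zdir,ax=(0,0,-1)):
    """remaining shift (cm, tool axes) and rotvec(deg, tool axes) to reach p with x=ax, z=zdir"""
    from plant import r
    s=r.get_state(); Rc=R.from_euler('xyz',s['tcp_rot']); x=np.array(ax,float); z=np.array([*zdir,0],float) if len(zdir)==2 else np.array(zdir,float); z-=x*(x@z); z/=np.linalg.norm(z)
    best=None
    for sg in (1,-1):
        Rt=R.from_matrix(np.c_[x,np.cross(sg*z,x),sg*z]); d=(Rc.inv()*Rt).as_rotvec(degrees=True)
        print("t",s['time_s'],"pos",np.round(s['position'],4),"F",np.round(s['ft_force'],1),"shift cm",np.round(Rc.inv().apply(p-s['position'])*100,2),"rot",np.round(d,1), "q7",round(s['joint_positions'][6],2))
    return
E
python3 - <<'E'
from h import *
from plant import r
print(R.from_euler('xyz',r.get_state()['tcp_rot']).as_matrix().round(3))
a=X0[2]+1.07
p=pol(1.07,.145,.0515,.28);print(p)
goto(p,(-np.sin(a),np.cos(a)))
E
```

```text
[[-0.     0.904  0.427]
 [-0.     0.427 -0.904]
 [-1.    -0.     0.   ]]
[0.56521778 0.18777672 0.28      ]
t 1.5 pos [ 0.3093 -0.6557  0.2436] F [-0.7 -0.1  0.4] shift cm [ -3.64  59.14 -65.36] rot [158.8   0.    0. ] q7 -0.08
t 1.5 pos [ 0.3093 -0.6557  0.2436] F [-0.7 -0.1  0.4] shift cm [ -3.64  59.14 -65.36] rot [-21.2  -0.    0. ] q7 -0.08
```

```bash
python3 -m creep '[{"offset":[-3.6,0,0],"angular":[0,0,0],"claw":1},{"offset":[0,4.1,-4.5],"angular":[0,0,0],"claw":1},{"offset":[0,4.1,-4.5],"angular":[0,0,0],"claw":1},{"offset":[0,4.1,-4.5],"angular":[0,0,0],"claw":1},{"offset":[0,4.1,-4.5],"angular":[0,0,0],"claw":1},{"offset":[0,4.1,-4.5],"angular":[0,0,0],"claw":1},{"offset":[0,4.1,-4.5],"angular":[0,0,0],"claw":1},{"offset":[0,4.1,-4.5],"angular":[0,0,0],"claw":1}]' 20
python3 - <<'E'
from h import *
a=X0[2]+1.07
goto(pol(1.07,.145,.0515,.28),(-np.sin(a),np.cos(a)))
E
```

```text
time_s: 2.5
position: [0.437, -0.2426, 0.2803]
tcp_rot: [0.279, 1.566, -0.859]
ft_force: [0.6, 0.5, 0.2]
grip_width: 0.185
t 2.5 pos [ 0.437  -0.2426  0.2803] F [0.6 0.5 0.2] shift cm [ -0.08  29.69 -33.69] rot [158.4  -0.   -0.4] q7 -0.78
t 2.5 pos [ 0.437  -0.2426  0.2803] F [0.6 0.5 0.2] shift cm [ -0.08  29.69 -33.69] rot [-21.6   0.3  -0. ] q7 -0.78
```

```bash
python3 -m creep '[{"offset":[0,4.1,-4.6],"angular":[0,0,0],"claw":1},{"offset":[0,4.1,-4.6],"angular":[0,0,0],"claw":1},{"offset":[0,4.1,-4.6],"angular":[0,0,0],"claw":1},{"offset":[0,4.1,-4.6],"angular":[0,0,0],"claw":1},{"offset":[0,4.1,-4.6],"angular":[0,0,0],"claw":1},{"offset":[0,4.1,-4.6],"angular":[0,0,0],"claw":1},{"offset":[0,4.1,-4.6],"angular":[0,0,0],"claw":1},{"offset":[0,0,0],"angular":[-10.5,0,0],"claw":1},{"offset":[0,0,0],"angular":[-10.5,0,0],"claw":1}]'
python3 - <<'E'
from h import *
a=X0[2]+1.07
goto(pol(1.07,.145,.0515,.28),(-np.sin(a),np.cos(a)))
goto(pol(1.07,.145,.0515,.141),(-np.sin(a),np.cos(a)))
from plant import grab_frame
for n in ["top","side","wrist"]: cv2.imwrite(f"pics/{n}1.png",cv2.convertScaleAbs(grab_frame(n)["frame"],alpha=1.5))
E
```

```text
time_s: 3.62
position: [0.5641, 0.1839, 0.2818]
tcp_rot: [0.576, 1.56, -0.185]
ft_force: [1.1, -0.0, -0.4]
grip_width: -0.0
t 3.625 pos [0.5641 0.1839 0.2818] F [ 1.1 -0.  -0.4] shift cm [ 0.18  0.36 -0.19] rot [180.   -0.5  -0.8] q7 -1.33
t 3.625 pos [0.5641 0.1839 0.2818] F [ 1.1 -0.  -0.4] shift cm [ 0.18  0.36 -0.19] rot [-0.   0.5 -0.3] q7 -1.33
t 3.625 pos [0.5641 0.1839 0.2818] F [ 1.1 -0.  -0.4] shift cm [14.08  0.28 -0.31] rot [180.   -0.5  -0.8] q7 -1.33
t 3.625 pos [0.5641 0.1839 0.2818] F [ 1.1 -0.  -0.4] shift cm [14.08  0.28 -0.31] rot [-0.   0.5 -0.3] q7 -1.33
```

View pics/wrist1.png

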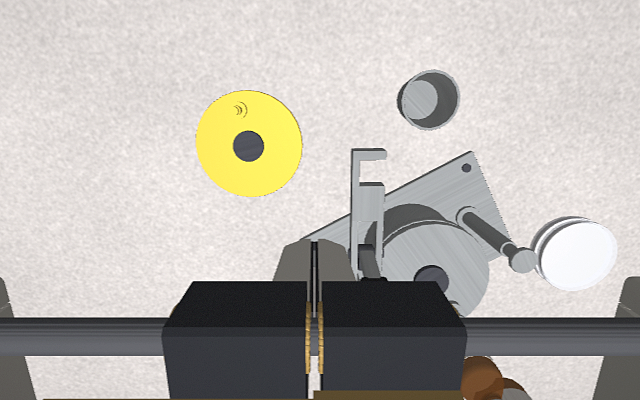

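View pics/side1.png

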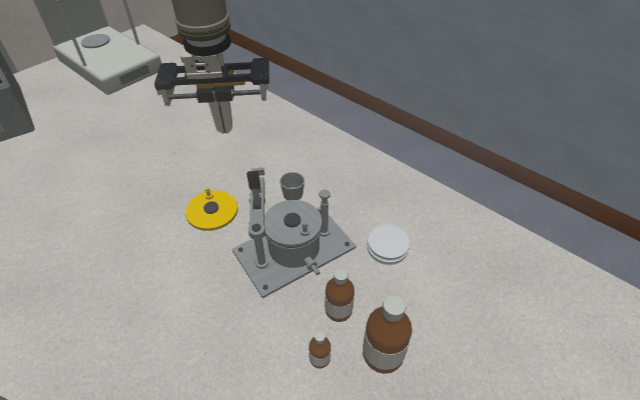

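The wrist view shows the strap end-on at about (365,200), parallel to the tool's y axis, with the shut fingers (320,250) on its trailing side. I'll descend now.

```bash
python3 -m creep '[{"offset":[5,0.2,-0.2],"angular":[0,0,0],"claw":1},{"offset":[5,0,0],"angular":[0,0.5,0],"claw":1},{"offset":[4,0,0],"angular":[0,0,0],"claw":1},{"offset":[0,0,0],"angular":[0,0,0],"claw":1}]'
python3 - <<'E'
from h import *
a=X0[2]+1.07
goto(pol(1.07,.145,.0515,.141),(-np.sin(a),np.cos(a)))
goto(pol(1.07,.145,.0315,.141),(-np.sin(a),np.cos(a)))
from plant import grab_frame
for n in ["top","side","wrist"]: cv2.imwrite(f"pics/{n}2.png",cv2.convertScaleAbs(grab_frame(n)["frame"],alpha=1.5))
E
```

```text
time_s: 4.28
position: [0.5676, 0.1834, 0.1406]
tcp_rot: [1.268, 1.561, 0.474]
ft_force: [-0.0, 0.3, 1.2]
grip_width: -0.002
t 4.275 pos [0.5676 0.1834 0.1406] F [-0.   0.3  1.2] shift cm [-0.04  0.14 -0.48] rot [178.1  -0.9  -0.3] q7 -1.43
t 4.275 pos [0.5676 0.1834 0.1406] F [-0.   0.3  1.2] shift cm [-0.04  0.14 -0.48] rot [-1.9  0.2 -0.6] q7 -1.43
t 4.275 pos [0.5676 0.1834 0.1406] F [-0.   0.3  1.2] shift cm [-0.04  0.2   1.52] rot [178.1  -0.9  -0.3] q7 -1.43
t 4.275 pos [0.5676 0.1834 0.1406] F [-0.   0.3  1.2] shift cm [-0.04  0.2   1.52] rot [-1.9  0.2 -0.6] q7 -1.43
```

View pics/wrist2.png

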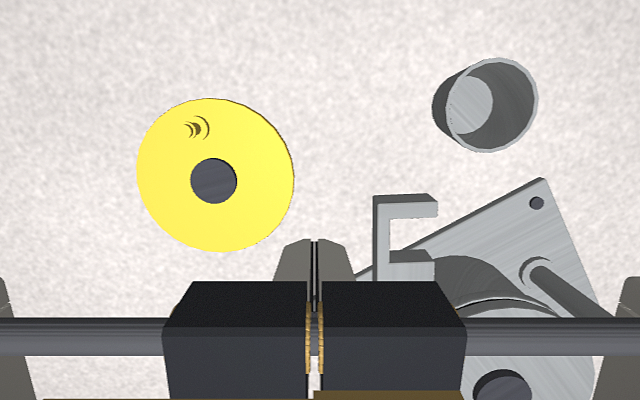

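View pics/side2.png

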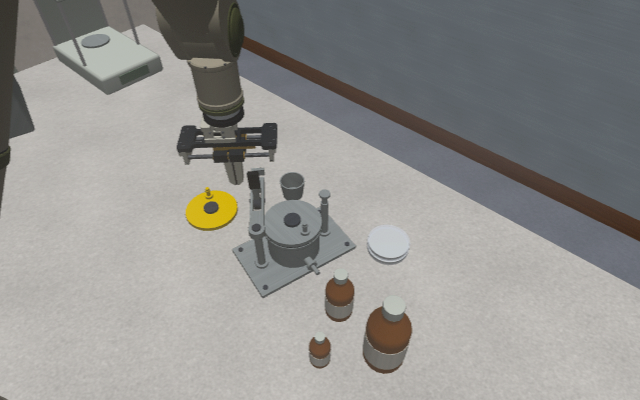

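```bash
python3 -m creep '[{"offset":[0,0.2,1.2],"angular":[-1.5,0,0],"claw":1},{"offset":[0,0,0.5],"angular":[0,0,0],"claw":1},{"offset":[0,0.3,1.8],"angular":[8,0,0],"claw":1},{"offset":[0,0.3,2.0],"angular":[8,0,0],"claw":1}]'
cat > st.py <<'E'
from h import *
from plant import grab_frame,r
import sys
s=r.get_state();p=s['position'];Rc=R.from_euler('xyz',s['tcp_rot']).as_matrix()
a=np.arctan2(Rc[1,1],Rc[0,1]); d=p[:2]-HP(X0,[-.078,0,0])[0,:2]
y=np.array([np.cos(a),np.sin(a)]);z=Rc[:2,2]
print("t",s['time_s'],"tool yaw as strap angle",round(a-X0[2],3),"rel pivot along y,z",np.round([d@y,d@z],4),"z",round(p[2],4),"F tool",np.round(Rc.T@s['ft_force'],1),"tilt",np.round(Rc[2],3))
for n in sys.argv[2:]: cv2.imwrite(f"pics/{n}{sys.argv[1]}.png",cv2.convertScaleAbs(grab_frame(n)["frame"],alpha=1.5))
E
python3 st.py 3 top wrist
```

```text
time_s: 4.92
position: [0.616, 0.1497, 0.1502]
tcp_rot: [1.521, 1.547, 0.471]
ft_force: [-1.5, 1.1, -1.1]
grip_width: 0.006
t 4.925 tool yaw as strap angle 0.779 rel pivot along y,z [ 0.1493 -0.0327] z 0.1502 F tool [ 1.1 -0.8 -1.7] tilt [-1.     0.024  0.001]
```

View pics/wrist3.png

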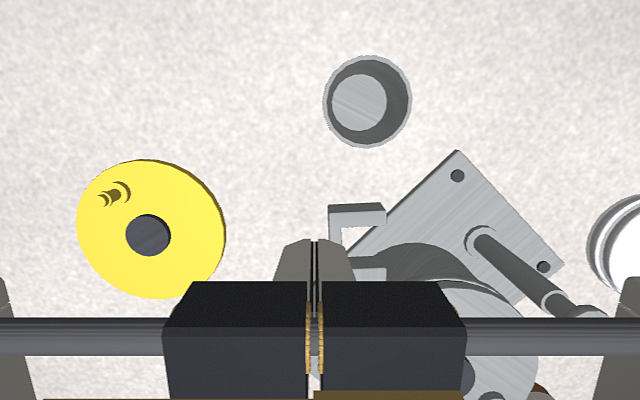

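```bash
python3 -m creep '[{"offset":[1.0,-0.3,-0.4],"angular":[0,0,-1.4],"claw":1},{"offset":[0.2,0,0],"angular":[0,0,0],"claw":1}]'
python3 st.py 4
```

```text
time_s: 5.28
position: [0.613, 0.1514, 0.1391]
tcp_rot: [0.559, 1.567, -0.486]
ft_force: [-0.5, 0.0, 0.0]
grip_width: 0.001
t 5.275 tool yaw as strap angle 0.786 rel pivot along y,z [ 0.1478 -0.0346] z 0.1391 F tool [-0.  -0.4 -0.3] tilt [-1.     0.002  0.003]
```

```bash
python3 -m creep '[{"offset":[0,0,0.4],"angular":[0,0,0],"claw":1},{"offset":[0.1,0.2,1.5],"angular":[6,0,0],"claw":1},{"offset":[0.1,0.2,1.5],"angular":[6,0,0],"claw":1},{"offset":[0.2,0.2,1.5],"angular":[6,0,0],"claw":1}]'
python3 st.py 5
```

```text
time_s: 5.78
position: [0.6385, 0.1124, 0.136]
tcp_rot: [1.838, 1.566, 0.48]
ft_force: [0.1, 1.1, 0.7]
grip_width: -0.0
t 5.775 tool yaw as strap angle 0.473 rel pivot along y,z [ 0.1466 -0.0349] z 0.136 F tool [-0.7  0.3 -1.1] tilt [-1.     0.004 -0.001]
```

```bash
python3 -m creep '[{"offset":[-0.3,0.1,1.5],"angular":[6,0,0],"claw":1},{"offset":[0,0.1,1.5],"angular":[6,0,0],"claw":1},{"offset":[0,0.1,1.5],"angular":[6,0,0],"claw":1}]'
python3 st.py 6 top side wrist
```

```text
time_s: 6.15
position: [0.6473, 0.0686, 0.1393]
tcp_rot: [2.311, 1.563, 0.634]
ft_force: [1.5, 1.9, -0.5]
grip_width: 0.005
t 6.15 tool yaw as strap angle 0.153 rel pivot along y,z [ 0.1416 -0.0366] z 0.1393 F tool [ 0.5  1.3 -2.1] tilt [-1.     0.006 -0.005]
```

View pics/wrist6.png

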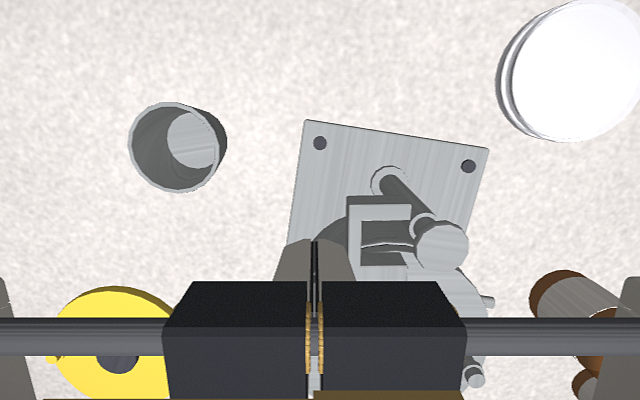

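View pics/side6.png

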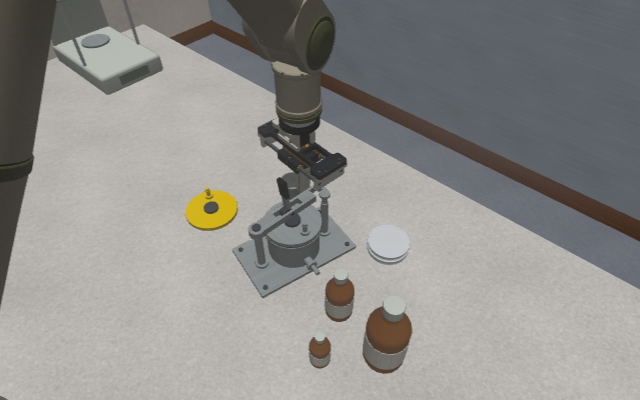

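The strap hook (wrist view, around 380,230) is about to take the keeper stud at (410,235), and the lever is still standing. I'll push the last stretch gently until the force rises.

```bash
python3 -m creep '[{"offset":[0,0.3,1.0],"angular":[4,0,0],"claw":1},{"offset":[0,0.2,0.8],"angular":[3,0,0],"claw":1},{"offset":[0,0,0.5],"angular":[1.5,0,0],"claw":1}]'
python3 st.py 7
python3 -m creep '[{"offset":[0,0,0.4],"angular":[0,0,0],"claw":1}]'
python3 st.py 7
python3 -m creep '[{"offset":[0,0,0.4],"angular":[0,0,0],"claw":1}]'
python3 st.py 7 top side wrist
```

```text
time_s: 6.68
position: [0.6478, 0.0454, 0.139]
tcp_rot: [2.658, 1.564, 0.832]
ft_force: [2.9, 0.9, -0.6]
grip_width: 0.007
t 6.675 tool yaw as strap angle 0.005 rel pivot along y,z [ 0.141  -0.0348] z 0.139 F tool [ 0.7  2.5 -1.6] tilt [-1.     0.003 -0.006]
time_s: 6.8
position: [0.6472, 0.0414, 0.1391]
tcp_rot: [2.576, 1.564, 0.75]
ft_force: [2.7, 8.7, -1.6]
grip_width: 0.003
t 6.8 tool yaw as strap angle 0.004 rel pivot along y,z [ 0.1414 -0.0308] z 0.1391 F tool [ 1.7  0.4 -9.1] tilt [-1.     0.004 -0.006]
time_s: 6.92
position: [0.6471, 0.0412, 0.1392]
tcp_rot: [2.705, 1.559, 0.882]
ft_force: [3.3, 16.7, -4.5]
grip_width: 0.007
t 6.925 tool yaw as strap angle 0.007 rel pivot along y,z [ 0.1414 -0.0302] z 0.1392 F tool [  4.7  -1.  -17. ] tilt [-1.     0.005 -0.011]
```

View pics/wrist7.png

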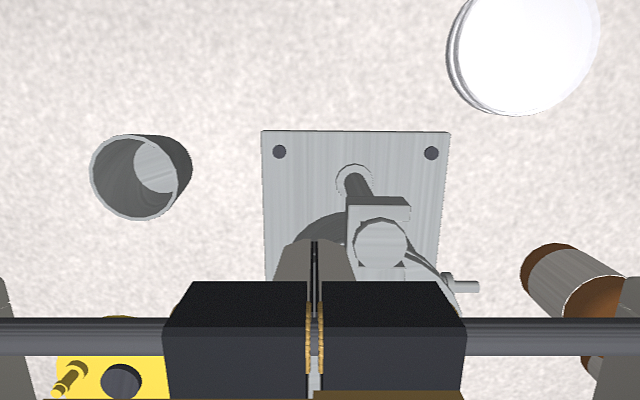

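The firm stop held at 17 N, and the hook has closed round the stud under its head (380,240). I'll back off, rise and look from above.

```bash
python3 -m creep '[{"offset":[0,0,-2.5],"angular":[0,0,0],"claw":1},{"offset":[-4,0,-1],"angular":[0,0,0],"claw":1},{"offset":[-4.5,0,0],"angular":[0,0,0],"claw":1},{"offset":[0,0,-5],"angular":[0,0,0],"claw":1},{"offset":[0,0,-5],"angular":[0,0,0],"claw":1},{"offset":[0,0,-3],"angular":[0,0,0],"claw":1}]'
python3 st.py 8 top side wrist
python3 - <<'E'
import cv2
a=cv2.imread("pics/top8.png")[140:300,190:410];a=cv2.resize(a,None,fx=2.6,fy=2.6,interpolation=2)
b=cv2.imread("pics/side8.png")[150:310,190:340];b=cv2.resize(b,None,fx=3.6,fy=3.6,interpolation=2)
cv2.imwrite("pics/t8.png",a);cv2.imwrite("pics/s8.png",b)
E
```

```text
time_s: 7.82
position: [0.6873, 0.1987, 0.2281]
tcp_rot: [2.716, 1.564, 0.89]
ft_force: [-0.0, -0.0, 0.5]
grip_width: 0.007
t 7.825 tool yaw as strap angle 0.004 rel pivot along y,z [ 0.1405 -0.1931] z 0.2281 F tool [-0.5 -0.   0. ] tilt [-1.     0.003 -0.006]
```

View pics/t8.png

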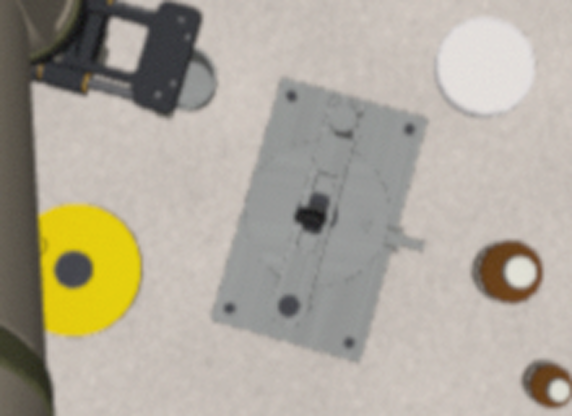

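View pics/s8.png

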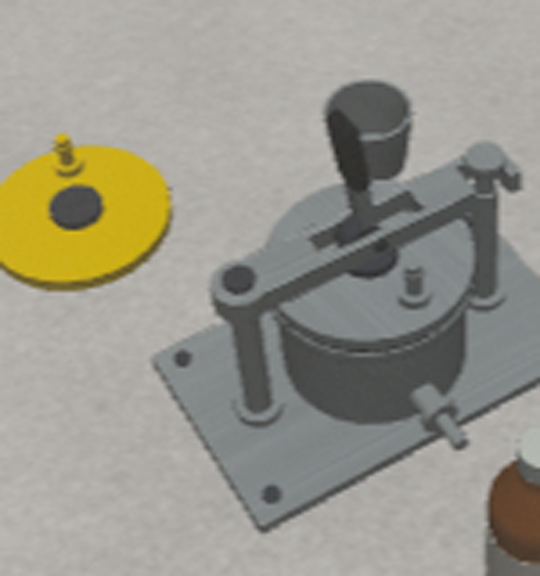

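View pics/wrist8.png

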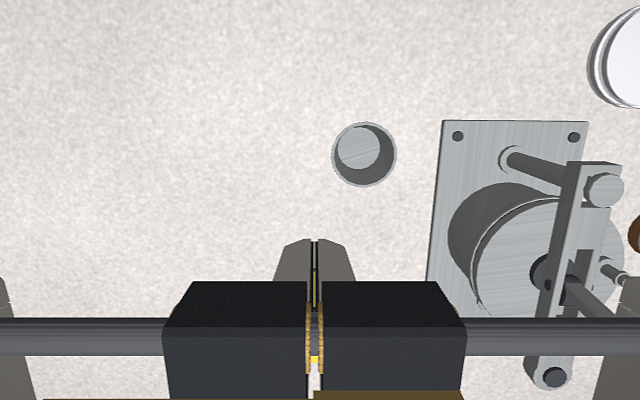

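The top view shows the strap running straight from post to keeper, with its hook bar just beyond the head at (347,104). The wrist view shows the stud inside the hook, so the strap is home. The lever stands at (312,218). Next I'll check the lever's angle and work out the approach.

Run:
```python
from h import *
for th in (0,.15,.3):
    P=HP(X0,[-.088*np.sin(th),0,.1225+.088*np.cos(th)])
    print(th,((proj("top",P)[0]-(190,140))*2.6).round(),((proj("side",P)[0]-(190,150))*3.6).round())
print("tip of strap",((proj("top",HP(X0,[.094,0,.128]))[0]-(190,140))*2.6).round())
a=X0[2]
for hx,z in [(.032,.2175)]: goto(HP(X0,[hx,0,z])[0],(np.sin(a),-np.cos(a)))
```

```text
0 [316. 206.] [358. 114.]
0.15 [311. 224.] [336. 125.]
0.3 [306. 241.] [314. 139.]
tip of strap [351. 100.]
t 7.975 pos [0.6868 0.1981 0.2273] F [-0.3 -0.9 -0.4] shift cm [ 0.87 -3.04 19.3 ] rot [ 0.3 -0.3 -0.1] q7 -2.14
t 7.975 pos [0.6868 0.1981 0.2273] F [-0.3 -0.9 -0.4] shift cm [ 0.87 -3.04 19.3 ] rot [-179.7    0.2   -0.5] q7 -2.14
```

```bash
python3 -m creep '[{"offset":[0.2,-0.5,5],"angular":[0,0,0],"claw":1},{"offset":[0.2,-0.6,5],"angular":[0,0,0],"claw":1},{"offset":[0.2,-0.6,5],"angular":[0,0,0],"claw":1},{"offset":[0.2,-0.6,4.3],"angular":[0,0,0],"claw":1},{"offset":[0,0,0],"angular":[0,0,0],"claw":1}]'
python3 - <<'E'
from h import *
a=X0[2]
goto(HP(X0,[.032,0,.2175])[0],(np.sin(a),-np.cos(a)))
E
python3 st.py 9 side wrist
```

```text
time_s: 8.6
position: [0.6104, 0.0028, 0.2171]
tcp_rot: [-0.092, 1.57, -1.923]
ft_force: [0.4, 0.2, -0.2]
grip_width: 0.002
t 8.6 pos [0.6104 0.0028 0.2171] F [ 0.4  0.2 -0.2] shift cm [-0.04 -0.56 -1.53] rot [-0.   0.1  0. ] q7 -1.89
t 8.6 pos [0.6104 0.0028 0.2171] F [ 0.4  0.2 -0.2] shift cm [-0.04 -0.56 -1.53] rot [ 1.8e+02  0.0e+00 -1.0e-01] q7 -1.89
t 8.6 tool yaw as strap angle -0.0 rel pivot along y,z [0.1156 0.0152] z 0.2171 F tool [ 0.2  0.4 -0.3] tilt [-1.    -0.     0.001]
```

View pics/side9.png

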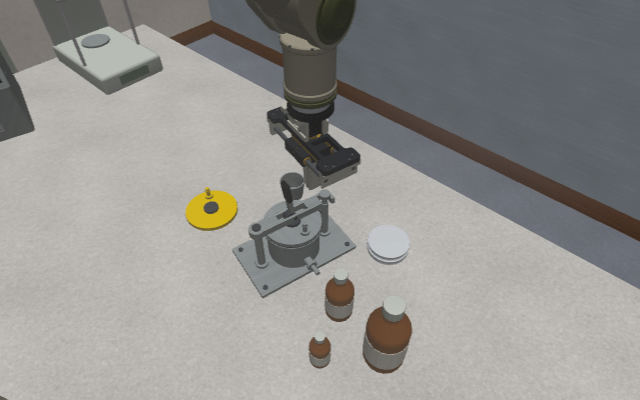

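View pics/wrist9.png

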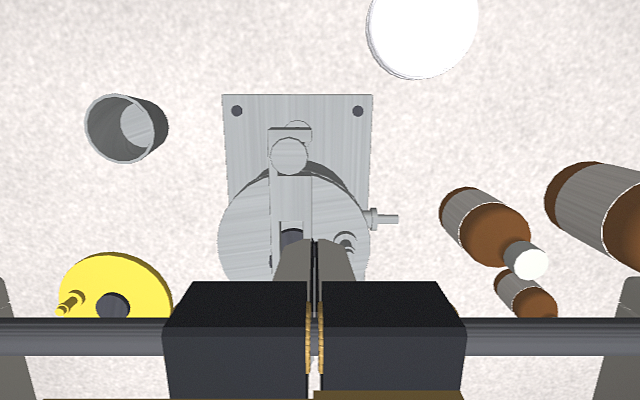

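```bash
python3 -m creep '[{"offset":[0,-0.5,-1.5],"angular":[0,0,0],"claw":1},{"offset":[0,0,0],"angular":[0,0,0],"claw":1}]'
python3 st.py 9
python3 -m creep '[{"offset":[0,-1.4,0],"angular":[0,0,0],"claw":1},{"offset":[0,-0.8,0],"angular":[0,0,0],"claw":1},{"offset":[0.1,-1.0,0],"angular":[0,0,0],"claw":1}]'
python3 st.py 10 side
```

```text
time_s: 8.95
position: [0.6114, 0.0264, 0.2172]
tcp_rot: [2.874, 1.568, 1.051]
ft_force: [-0.7, 0.1, 0.2]
grip_width: 0.005
t 8.95 tool yaw as strap angle 0.007 rel pivot along y,z [ 0.1106 -0.007 ] z 0.2172 F tool [-0.2 -0.7  0.1] tilt [-1.     0.001 -0.003]
time_s: 9.32
position: [0.579, 0.0365, 0.2159]
tcp_rot: [2.72, 1.568, 0.899]
ft_force: [1.2, -0.4, -0.1]
grip_width: 0.006
t 9.325 tool yaw as strap angle 0.01 rel pivot along y,z [ 0.0767 -0.0085] z 0.2159 F tool [0.1 1.2 0.1] tilt [-1.     0.001 -0.003]
```

View pics/side10.png

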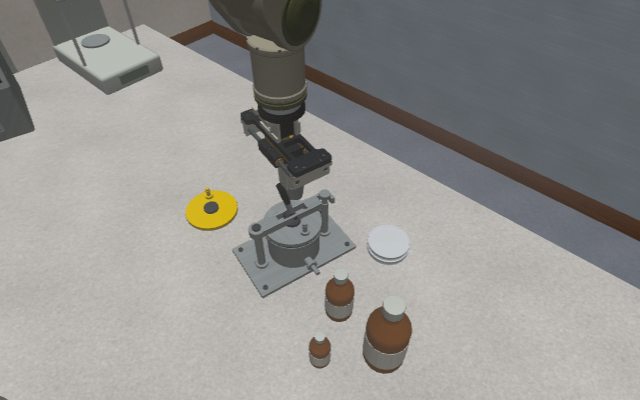

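```bash
python3 -m creep '[{"offset":[0,0.6,0.6],"angular":[0,0,0],"claw":1},{"offset":[0,0,0],"angular":[0,0,0],"claw":1}]'
python3 st.py 10
python3 -m creep '[{"offset":[0,-0.8,0],"angular":[0,0,0],"claw":1},{"offset":[0.2,-1.0,0],"angular":[0,0,0],"claw":1},{"offset":[0.4,-0.9,0],"angular":[0,0,0],"claw":1}]'
python3 st.py 11
```

```text
time_s: 9.62
position: [0.5818, 0.0288, 0.2158]
tcp_rot: [-3.022, 1.568, 1.441]
ft_force: [-1.2, 0.1, 0.6]
grip_width: 0.007
t 9.625 tool yaw as strap angle 0.01 rel pivot along y,z [ 0.0813 -0.0017] z 0.2158 F tool [-0.6 -1.2  0.2] tilt [-1.    -0.    -0.002]
time_s: 10.0
position: [0.5555, 0.0353, 0.2097]
tcp_rot: [2.577, 1.567, 0.756]
ft_force: [3.7, -0.9, 1.6]
grip_width: 0.007
t 10.0 tool yaw as strap angle 0.009 rel pivot along y,z [ 0.0542 -0.0016] z 0.2097 F tool [-1.6  3.9 -0.1] tilt [-1.     0.002 -0.003]
```

```bash
python3 -m creep '[{"offset":[0.4,-0.9,0],"angular":[0,0,0],"claw":1},{"offset":[0.6,-0.8,0],"angular":[0,0,0],"claw":1}]'
python3 st.py 11
python3 -m creep '[{"offset":[0.8,-0.7,0],"angular":[0,0,0],"claw":1},{"offset":[0.8,-0.5,0],"angular":[0,0,0],"claw":1}]'
python3 st.py 12 side
```

```text
time_s: 10.25
position: [0.5421, 0.039, 0.201]
tcp_rot: [1.992, 1.558, 0.17]
ft_force: [5.4, -4.1, 10.5]
grip_width: 0.003
t 10.25 tool yaw as strap angle 0.008 rel pivot along y,z [ 0.0403 -0.0019] z 0.201 F tool [-10.5   6.4   2.6] tilt [-1.     0.012 -0.005]
time_s: 10.5
position: [0.5327, 0.0418, 0.1879]
tcp_rot: [1.945, 1.55, 0.123]
ft_force: [-1.2, -1.6, 22.4]
grip_width: 0.004
t 10.5 tool yaw as strap angle 0.008 rel pivot along y,z [ 0.0305 -0.0023] z 0.1879 F tool [-22.4  -0.3   1.7] tilt [-1.     0.019 -0.008]
```

View pics/side12.png

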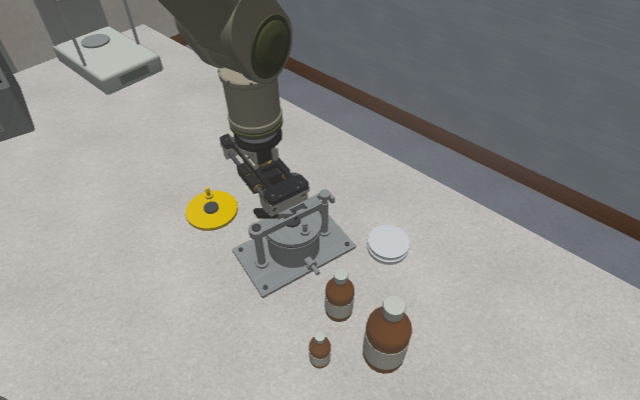

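```bash
python3 -m creep '[{"offset":[0.4,-0.6,0],"angular":[0,0,0],"claw":1}]'
python3 st.py 13
python3 -m creep '[{"offset":[0.6,-0.4,0],"angular":[0,0,0],"claw":1}]'
python3 st.py 13 top side
python3 - <<'E'
import cv2
b=cv2.imread("pics/side13.png")[150:310,190:340];b=cv2.resize(b,None,fx=3.6,fy=3.6,interpolation=2)
cv2.imwrite("pics/s13.png",b)
E
```

```text
time_s: 10.68
position: [0.5288, 0.043, 0.1841]
tcp_rot: [1.914, 1.544, 0.092]
ft_force: [13.2, -7.4, 6.4]
grip_width: 0.005
t 10.675 tool yaw as strap angle 0.007 rel pivot along y,z [ 0.0264 -0.0025] z 0.1841 F tool [-6.  14.8  3.8] tilt [-1.     0.025 -0.009]
time_s: 10.8
position: [0.5269, 0.0435, 0.1795]
tcp_rot: [1.896, 1.539, 0.072]
ft_force: [-0.0, -3.8, 19.2]
grip_width: 0.005
t 10.8 tool yaw as strap angle 0.006 rel pivot along y,z [ 0.0245 -0.0024] z 0.1795 F tool [-19.2   1.5   3.5] tilt [-0.999  0.03  -0.01 ]
```

View pics/s13.png

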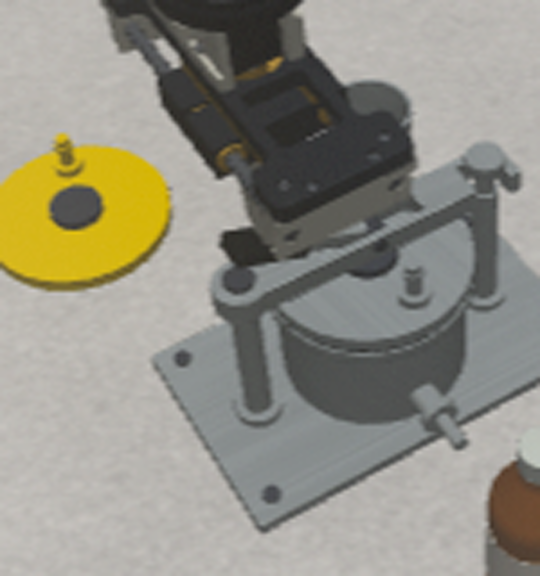

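The lever is at about 1.15 rad, with its paddle end now near (245,245), just above the post. I'll keep pressing down to the stop.

```bash
python3 -m creep '[{"offset":[0.6,-0.2,0],"angular":[0,0,-0.5],"claw":1}]'
python3 st.py 14
python3 -m creep '[{"offset":[0.7,-0.1,0],"angular":[0,0,-0.5],"claw":1}]'
python3 st.py 14
python3 -m creep '[{"offset":[0.6,0,0],"angular":[0,0,0],"claw":1}]'
python3 st.py 14
```

```text
time_s: 11.02
position: [0.5241, 0.0443, 0.1734]
tcp_rot: [2.032, 1.548, 0.208]
ft_force: [-2.8, -1.7, 16.4]
grip_width: 0.003
t 11.025 tool yaw as strap angle 0.007 rel pivot along y,z [ 0.0216 -0.0026] z 0.1734 F tool [-16.5  -1.9   2.1] tilt [-1.     0.021 -0.01 ]
time_s: 11.15
position: [0.5225, 0.0448, 0.1671]
tcp_rot: [2.318, 1.556, 0.495]
ft_force: [-3.5, -3.0, 43.7]
grip_width: 0.005
t 11.15 tool yaw as strap angle 0.007 rel pivot along y,z [ 0.0199 -0.0026] z 0.1671 F tool [-43.8  -2.1   3.3] tilt [-1.     0.011 -0.01 ]
time_s: 11.28
position: [0.5228, 0.0449, 0.1651]
tcp_rot: [2.306, 1.553, 0.482]
ft_force: [-20.8, -5.0, 108.2]
grip_width: 0.003
t 11.275 tool yaw as strap angle 0.007 rel pivot along y,z [ 0.0201 -0.0028] z 0.1651 F tool [-108.5  -17.5    8.7] tilt [-1.     0.013 -0.012]
```

The lever hit its stop, but the last row pressed at 108 N, which is under the 120 N limit and more than I wanted. I'll unload and retreat straight up.

```bash
python3 -m creep '[{"offset":[-2,0,0],"angular":[0,0,0],"claw":1},{"offset":[-4,0,0],"angular":[0,0,0],"claw":1},{"offset":[-5,0,0],"angular":[0,0,0],"claw":1},{"offset":[-3,0,-5],"angular":[0,0,0],"claw":1},{"offset":[0,0,-6],"angular":[0,0,0],"claw":1},{"offset":[0,0,-6],"angular":[0,0,0],"claw":1},{"offset":[0,0,-6],"angular":[0,0,0],"claw":1},{"offset":[0,0,0],"angular":[0,0,0],"claw":1}]'
python3 st.py 15 top side wrist
python3 - <<'E'
import cv2
from h import *
a=cv2.imread("pics/top15.png")[140:300,190:410];a=cv2.resize(a,None,fx=3.6,fy=3.6,interpolation=2)
b=cv2.imread("pics/side15.png")[150:310,190:410];b=cv2.resize(b,None,fx=3.6,fy=3.6,interpolation=2)
cv2.imwrite("pics/t15.png",a);cv2.imwrite("pics/s15.png",b)
for th in (1.15,1.2,1.25,1.3,1.35):
    P=HP(X0,[-.088*np.sin(th)+.005*np.cos(th),0,.1225+.088*np.cos(th)+.005*np.sin(th)])
    print(th,((proj("top",P)[0]-(190,140))*3.6).round(),((proj("side",P)[0]-(190,150))*3.6).round())
E
```

```text
time_s: 12.28
position: [0.5709, 0.2735, 0.3095]
tcp_rot: [3.024, 1.562, 1.2]
ft_force: [-0.4, -0.7, -0.2]
grip_width: 0.003
t 12.275 tool yaw as strap angle 0.006 rel pivot along y,z [ 0.0094 -0.2362] z 0.3095 F tool [ 0.2 -0.2  0.8] tilt [-1.     0.001 -0.009]
1.15 [400. 426.] [231. 239.]
1.2 [400. 429.] [228. 245.]
1.25 [399. 432.] [226. 252.]
1.3 [399. 434.] [224. 258.]
1.35 [399. 436.] [223. 265.]
```

View pics/t15.png

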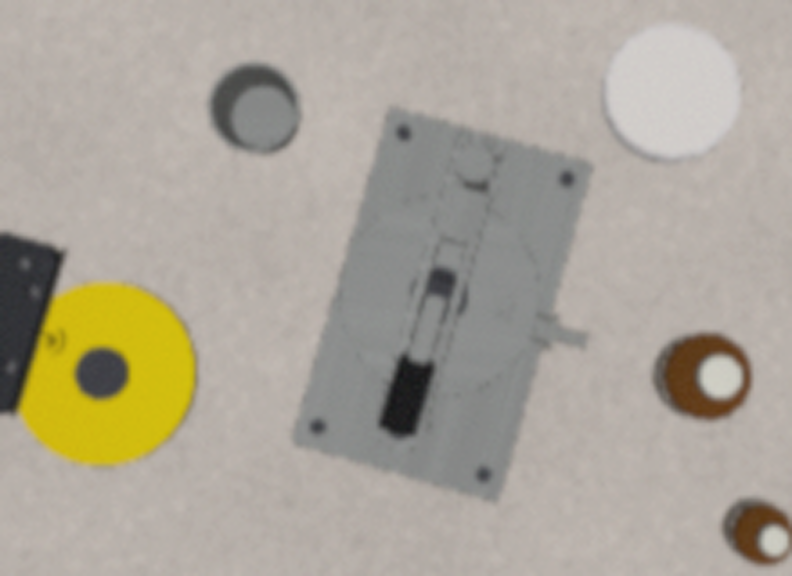

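View pics/s15.png

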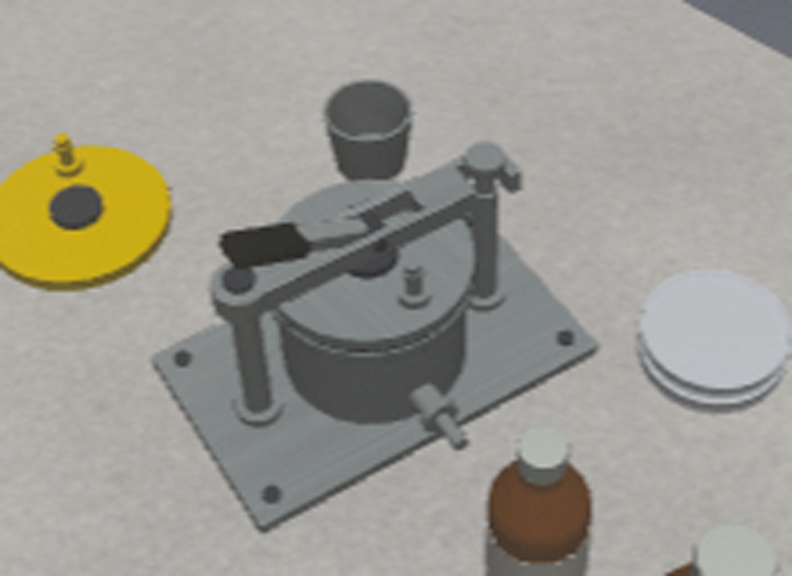

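Run:
```python
from h import *
b0=cv2.imread("pics/side15.png")[195:235,235:285];t0=cv2.imread("pics/top15.png")[230:270,285:325]
out=[]
for th in (None,1.05,1.2,1.35):
    row=[]
    for n,im,o,k in (("side",b0,(235,195),7),("top",t0,(285,230),7)):
        g=cv2.resize(im,None,fx=k,fy=k,interpolation=2)
        if th:
            c=[]
            for rho in (.042,.088):
                for yy in (-.011,.011):
                    for t in (-.005,.005):
                        c.append([-rho*np.sin(th)+t*np.cos(th),yy,.1225+rho*np.cos(th)+t*np.sin(th)])
            q=((proj(n,HP(X0,c))-o+.5)*k).astype(int)
            for i in range(8):
                for j in (1,2,4):
                    if i^j>i: cv2.line(g,tuple(map(int,q[i])),tuple(map(int,q[i^j])),(0,0,255),1)
        row.append(cv2.resize(g,(280,280*40//50) if n=="side" else (224,224)))
    out.append(np.hstack(row))
im=np.vstack([np.hstack(out[:1]+out[1:2])[:, :],np.hstack(out[2:])]);im=cv2.resize(im,(800,int(im.shape[0]*800/im.shape[1])));cv2.imwrite("pics/ov.png",im);print(im.shape)
```

```text
(355, 800, 3)
```

View pics/ov.png

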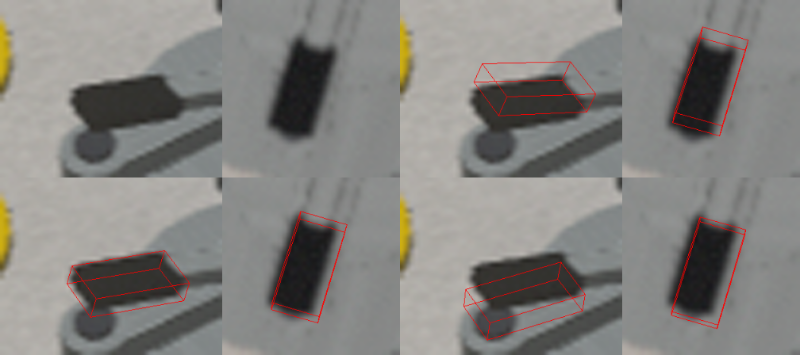

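The overlay suggests about 1.2, but the side camera's bias is visible there. I'll correct for that with the keeper head and the lid pad, then fit the angle.

Run:
```python
from h import *
for n,c,px in (("side",(.078,0,.137),(485,158)),("side",(.115,-.07,.014),(597,348)),("side",(-.115,-.07,.014),(262,531)),("side",(-.115,.07,.014),(153,359))):
    print(n,px,((proj(n,HP(X0,c))[0]-(190,150))*3.6).round(1))
from plant import grab_frame
p=grab_frame("side");q=grab_frame("wrist")
# dark paddle masks
for n,f,(x0,y0,x1,y1) in (("side",p["frame"],(240,200,280,230)),):
    g=f[y0:y1,x0:x1].max(2); print(g.shape); m=(g<55).astype(np.uint8)
    nl,lab,st,ce=cv2.connectedComponentsWithStats(m); print(st,ce+[x0,y0])
    k=max(range(1,nl),key=lambda i:st[i,4])
    hull=(lab==k).astype(np.uint8)
    best=[]
    for off in np.array([(0,0)]):
      for th in np.arange(1.0,1.4,.02):
        c=[[-rho*np.sin(th)+t*np.cos(th),yy,.1225+rho*np.cos(th)+t*np.sin(th)] for rho in (.042,.088) for yy in (-.011,.011) for t in (-.005,.005)]
        for X in (X0,np.array([.57704664,.02478588,-.25665897])):
            P=((proj(n,HP(X,c))-[x0,y0])*8+3.5).astype(np.int32)
            M=np.zeros((m.shape[0]*8,m.shape[1]*8),np.uint8);cv2.fillConvexPoly(M,cv2.convexHull(P),1)
            H=cv2.resize(hull,None,fx=8,fy=8,interpolation=0)
            best.append((round((M&H).sum()/(M|H).sum(),3),round(th,2),X is X0, M.sum()/64,H.sum()/64))
    for b in (True,False): print(sorted([x for x in best if x[2]==b])[-4:])
cv2.imwrite("pics/wrist16.png",cv2.convertScaleAbs(q["frame"],alpha=1.5))
```

```text
side (485, 158) [484.2 155.1]
side (597, 348) [598.4 344.1]
side (262, 531) [258.9 527.1]
side (153, 359) [148.9 355.1]
(30, 40)
[[  0   0  40  30 890]
 [ 11  12  29  18 277]
 [ 29  24  11   6  33]] [[257.9752809  212.54382022]
 [262.5234657  219.25270758]
 [275.24242424 227.36363636]]
[(np.float64(0.699), np.float64(1.16), True, np.float64(286.171875), np.float64(277.0)), (np.float64(0.717), np.float64(1.18), True, np.float64(285.359375), np.float64(277.0)), (np.float64(0.721), np.float64(1.22), True, np.float64(291.390625), np.float64(277.0)), (np.float64(0.726), np.float64(1.2), True, np.float64(288.171875), np.float64(277.0))]
[(np.float64(0.678), np.float64(1.2), False, np.float64(290.234375), np.float64(277.0)), (np.float64(0.706), np.float64(1.14), False, np.float64(282.578125), np.float64(277.0)), (np.float64(0.712), np.float64(1.18), False, np.float64(289.109375), np.float64(277.0)), (np.float64(0.724), np.float64(1.16), False, np.float64(285.265625), np.float64(277.0))]
```

View pics/wrist16.png

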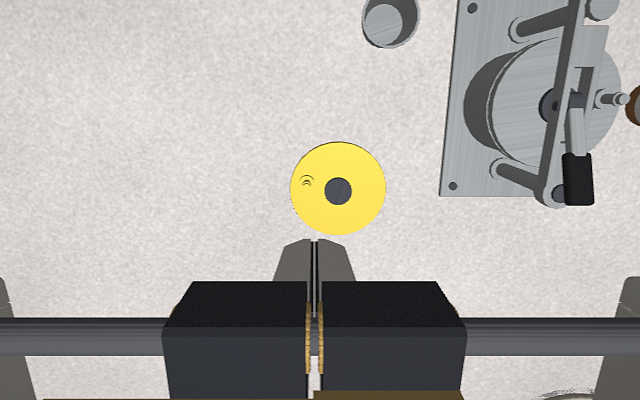

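Run:
```python
from h import *
from plant import grab_frame
p=grab_frame("wrist"); CAM["wrist"]=(p["camera_matrix"],p["T"])
f=p["frame"]; np.savez("w.npz",K=p["camera_matrix"],T=p["T"],f=f)
k=6;x0,y0,x1,y1=520,110,640,215
out=[]
for c in [(-.115,.07,.014),(.115,.07,.014),(-.095,.05,.014)]: print(c,proj("wrist",HP(X0,c)))
for th in (None,1.05,1.2,1.35):
    g=cv2.resize(cv2.convertScaleAbs(f[y0:y1,x0:x1],alpha=1.5),None,fx=3.2,fy=2.8,interpolation=2)
    if th:
        c=[[-rho*np.sin(th)+t*np.cos(th),yy,.1225+rho*np.cos(th)+t*np.sin(th)] for rho in (.042,.088) for yy in (-.011,.011) for t in (-.005,.005)]
        q=((proj("wrist",HP(X0,c))-[x0,y0]+.5)*[3.2,2.8]).astype(int)
        for i in range(8):
            for j in (1,2,4):
                if i^j>i: cv2.line(g,tuple(map(int,q[i])),tuple(map(int,q[i^j])),(0,0,255),1)
        q=((proj("wrist",HP(X0,[[-.078,0,.13],[-.115,.07,.014],[0,0,.106]]))-[x0,y0]+.5)*[3.2,2.8]).astype(int)
        for a in q: cv2.circle(g,tuple(map(int,a)),3,(0,255,0),-1)
    out.append(g)
cv2.imwrite("pics/ow.png",np.vstack([np.hstack(out[:2]),np.hstack(out[2:])]))
```

```text
(-0.115, 0.07, 0.014) [[442.3227658  197.25694904]]
(0.115, 0.07, 0.014) [[462.90173273  -7.63533278]]
(-0.095, 0.05, 0.014) [[460.03585739 181.75964027]]
```

View pics/ow.png

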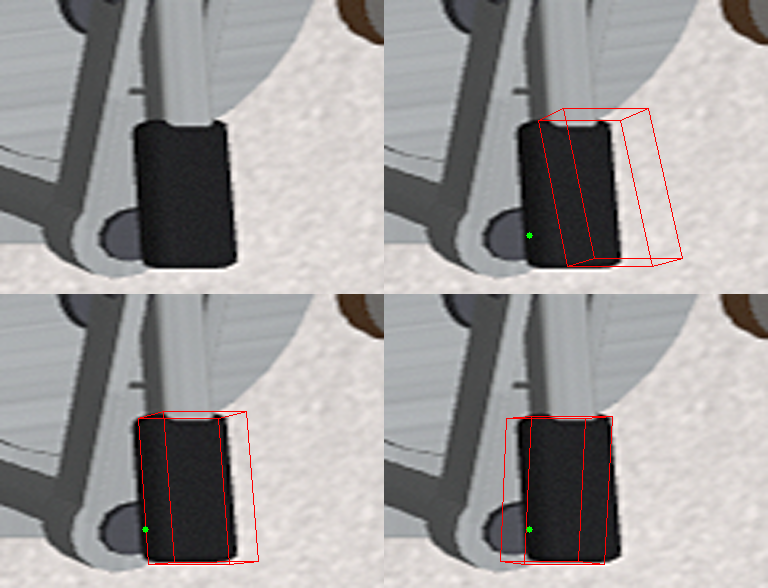

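Both views, by the slope of the paddle edges, give about 1.2 rad. The force and height record says it reached the 1.35 stop, so the lever probably rebounded when I released the hard press. I'll go back, press to the stop gently and unload slowly.

```bash
python3 -m creep '[{"offset":[0,0.4,5.5],"angular":[0,0,0],"claw":1},{"offset":[0,0.4,5.5],"angular":[0,0,0],"claw":1},{"offset":[0,0.3,5.5],"angular":[0,-0.5,0],"claw":1},{"offset":[0,0.1,4.5],"angular":[0,0,0],"claw":1},{"offset":[0,0,0],"angular":[0,0,0],"claw":1}]'
python3 st.py 17
```

```text
time_s: 13.2
position: [0.5264, 0.0487, 0.3106]
tcp_rot: [1.363, 1.565, -0.478]
ft_force: [0.1, 0.3, 0.9]
grip_width: 0.008
t 13.2 tool yaw as strap angle -0.011 rel pivot along y,z [ 0.0225 -0.0078] z 0.3106 F tool [-0.9 -0.  -0.3] tilt [-1.     0.005  0.001]
```

```bash
python3 -m creep '[{"offset":[5,0,0.4],"angular":[0,0,0],"claw":1},{"offset":[4,-0.1,0.2],"angular":[0,0,0],"claw":1},{"offset":[1.8,-0.1,0.1],"angular":[0,0,0],"claw":1},{"offset":[0,0,0],"angular":[0,0,0],"claw":1}]'
python3 st.py 18
```

```text
time_s: 13.7
position: [0.5243, 0.0421, 0.2019]
tcp_rot: [1.833, 1.561, -0.012]
ft_force: [0.2, -0.8, -0.7]
grip_width: 0.005
t 13.7 tool yaw as strap angle -0.015 rel pivot along y,z [ 0.0222 -0.001 ] z 0.2019 F tool [0.7 0.4 0.7] tilt [-1.     0.01  -0.003]
```

```bash
python3 -m creep '[{"offset":[1.2,0,0],"angular":[0,0,0],"claw":1},{"offset":[0.5,0,0],"angular":[0,0,-0.4],"claw":1}]'
python3 st.py 19
python3 -m creep '[{"offset":[0.5,0,0],"angular":[0,0,0],"claw":1},{"offset":[0.4,0,0],"angular":[0,0,0],"claw":1}]'
python3 st.py 19
```

```text
time_s: 13.95
position: [0.5255, 0.0427, 0.1857]
tcp_rot: [2.265, 1.564, 0.42]
ft_force: [0.3, -1.1, 0.2]
grip_width: 0.002
t 13.95 tool yaw as strap angle -0.015 rel pivot along y,z [ 0.0232 -0.0019] z 0.1857 F tool [-0.2  0.6  1. ] tilt [-1.     0.005 -0.004]
time_s: 14.2
position: [0.5259, 0.043, 0.177]
tcp_rot: [2.28, 1.563, 0.435]
ft_force: [-3.6, 0.0, 14.1]
grip_width: 0.006
t 14.2 tool yaw as strap angle -0.015 rel pivot along y,z [ 0.0236 -0.0022] z 0.177 F tool [-14.2  -3.4   0.9] tilt [-1.     0.006 -0.005]
```

Contact came at TCP z of about 0.178, which confirms the lever had rebounded to about 1.19. Now small steps down to the stop.

```bash
for i in 1; do python3 -m creep '[{"offset":[0.4,0,0],"angular":[0,0,0],"claw":1},{"offset":[0.4,-0.05,0],"angular":[0,0,0],"claw":1}]'; done
python3 st.py 20
python3 -m creep '[{"offset":[0.3,0,0],"angular":[0,0,0],"claw":1}]'
python3 st.py 20
```

```text
time_s: 14.45
position: [0.5248, 0.0435, 0.1708]
tcp_rot: [2.382, 1.563, 0.537]
ft_force: [-4.1, -0.2, 13.2]
grip_width: 0.006
t 14.45 tool yaw as strap angle -0.015 rel pivot along y,z [ 0.0223 -0.0024] z 0.1708 F tool [-13.2  -3.9   1.2] tilt [-1.     0.005 -0.005]
time_s: 14.58
position: [0.5241, 0.0436, 0.1685]
tcp_rot: [2.475, 1.564, 0.63]
ft_force: [-6.0, 0.3, 16.1]
grip_width: 0.006
t 14.575 tool yaw as strap angle -0.015 rel pivot along y,z [ 0.0216 -0.0023] z 0.1685 F tool [-16.2  -5.8   1.2] tilt [-1.     0.004 -0.005]
```

```bash
python3 -m creep '[{"offset":[0.25,0,0],"angular":[0,0,0],"claw":1}]'
python3 st.py 20
python3 -m creep '[{"offset":[0.2,0,0],"angular":[0,0,0],"claw":1}]'
python3 st.py 20
```

```text
time_s: 14.7
position: [0.5238, 0.0437, 0.1672]
tcp_rot: [2.484, 1.563, 0.639]
ft_force: [-5.6, -0.4, 25.4]
grip_width: 0.008
t 14.7 tool yaw as strap angle -0.015 rel pivot along y,z [ 0.0214 -0.0024] z 0.1672 F tool [-25.4  -5.1   1.7] tilt [-1.     0.004 -0.006]
time_s: 14.82
position: [0.5239, 0.0437, 0.1669]
tcp_rot: [2.439, 1.562, 0.594]
ft_force: [-6.7, -2.5, 30.4]
grip_width: 0.003
t 14.825 tool yaw as strap angle -0.015 rel pivot along y,z [ 0.0215 -0.0024] z 0.1669 F tool [-30.4  -5.6   4. ] tilt [-1.     0.005 -0.006]
```

At the stop: 0.3 mm of motion with the force rising to 30 N. Now unload slowly.

```bash
python3 -m creep '[{"offset":[0.1,0,0],"angular":[0,0,0],"claw":1},{"offset":[0.0,0,0],"angular":[0,0,0],"claw":1}]'
python3 st.py 21
python3 -m creep '[{"offset":[-0.05,0,0],"angular":[0,0,0],"claw":1},{"offset":[-0.05,0,0],"angular":[0,0,0],"claw":1},{"offset":[-0.1,0,0],"angular":[0,0,0],"claw":1},{"offset":[-0.2,0,0],"angular":[0,0,0],"claw":1}]'
python3 st.py 21
python3 -m creep '[{"offset":[-0.5,0,0],"angular":[0,0,0],"claw":1},{"offset":[-2,0,0],"angular":[0,0,0],"claw":1},{"offset":[-5,0,0],"angular":[0,0,0],"claw":1},{"offset":[-5,0,0],"angular":[0,0,0],"claw":1},{"offset":[0,0,-6],"angular":[0,0,0],"claw":1},{"offset":[0,0,-6],"angular":[0,0,0],"claw":1},{"offset":[0,0,-6],"angular":[0,0,0],"claw":1},{"offset":[0,0,-4],"angular":[0,0,0],"claw":1},{"offset":[0,0,0],"angular":[0,0,0],"claw":1}]'
python3 st.py 22 side top
cat > ov.py <<'E'
from h import *
from plant import grab_frame
p=grab_frame("wrist"); CAM["wrist"]=(p["camera_matrix"],p["T"]); f=p["frame"]
c0=proj("wrist",HP(X0,[-.06,0,.13]))[0].astype(int); x0,y0=max(0,min(520,c0[0]-60)),max(0,min(295,c0[1]-55))
out=[]
for th in (None,1.05,1.2,1.35):
    g=cv2.resize(cv2.convertScaleAbs(f[y0:y0+105,x0:x0+120],alpha=1.5),None,fx=3.2,fy=2.8,interpolation=2)
    if th:
        c=[[-rho*np.sin(th)+t*np.cos(th),yy,.1225+rho*np.cos(th)+t*np.sin(th)] for rho in (.042,.088) for yy in (-.011,.011) for t in (-.005,.005)]
        q=((proj("wrist",HP(X0,c))-[x0,y0]+.5)*[3.2,2.8]).astype(int)
        for i in range(8):
            for j in (1,2,4):
                if i^j>i: cv2.line(g,tuple(map(int,q[i])),tuple(map(int,q[i^j])),(0,0,255),1)
    out.append(g)
cv2.imwrite("pics/ow2.png",np.vstack([np.hstack(out[:2]),np.hstack(out[2:])]))
a=cv2.imread("pics/side22.png")[150:310,190:410];cv2.imwrite("pics/s22.png",cv2.resize(a,None,fx=3.6,fy=3.6,interpolation=2))
a=cv2.imread("pics/top22.png")[140:300,190:410];cv2.imwrite("pics/t22.png",cv2.resize(a,None,fx=3.6,fy=3.6,interpolation=2))
E
python3 ov.py
```

```text
time_s: 15.08
position: [0.524, 0.0436, 0.1681]
tcp_rot: [2.375, 1.561, 0.529]
ft_force: [-0.9, 0.3, 0.8]
grip_width: 0.008
t 15.075 tool yaw as strap angle -0.015 rel pivot along y,z [ 0.0216 -0.0023] z 0.1681 F tool [-0.8 -0.9 -0.1] tilt [-1.     0.007 -0.007]
time_s: 15.58
position: [0.5242, 0.0437, 0.1722]
tcp_rot: [2.365, 1.56, 0.52]
ft_force: [-0.5, -0.5, 0.2]
grip_width: 0.008
t 15.575 tool yaw as strap angle -0.015 rel pivot along y,z [ 0.0217 -0.0024] z 0.1722 F tool [-0.2 -0.4  0.6] tilt [-1.     0.007 -0.008]
time_s: 16.7
position: [0.585, 0.2599, 0.3064]
tcp_rot: [2.371, 1.557, 0.522]
ft_force: [-0.7, -0.7, -0.0]
grip_width: 0.005
t 16.7 tool yaw as strap angle -0.019 rel pivot along y,z [ 0.0207 -0.2271] z 0.3064 F tool [ 0.  -0.4  0.9] tilt [-1.    0.01 -0.01]
```

View pics/ow2.png

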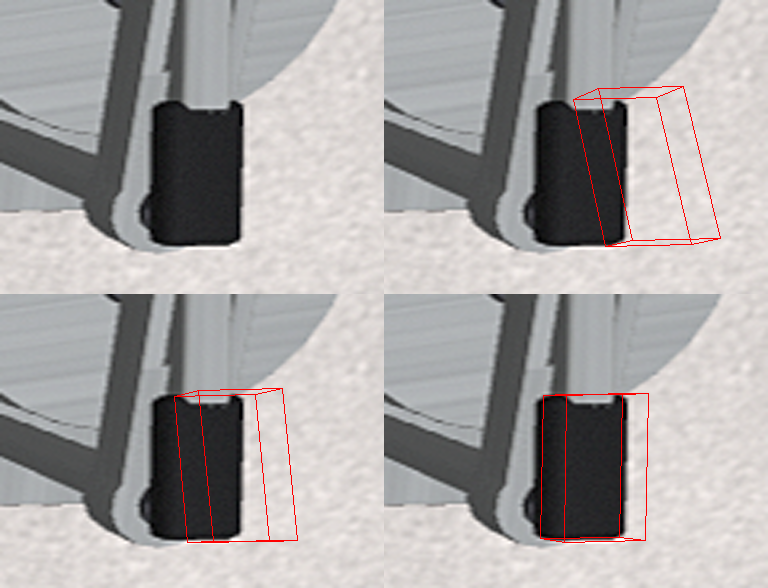

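View pics/s22.png

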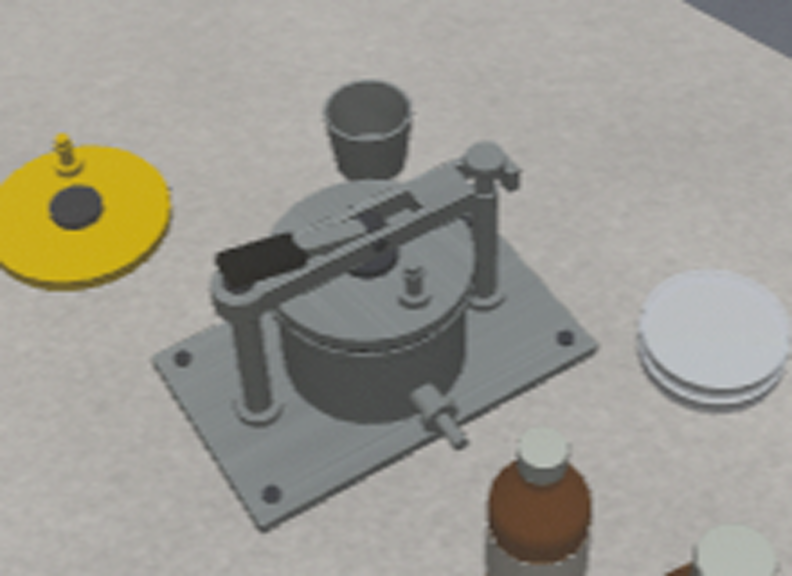

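View pics/t22.png

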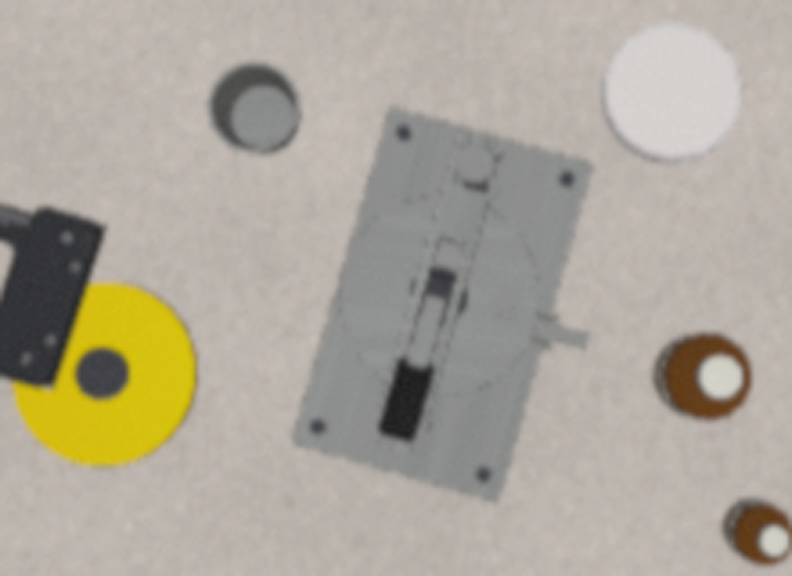

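The lever now lies at the stop: its paddle edges match the 1.35 overlay, and in the side view it sits low over the post at (250,265). Since the lever rebounded, I'll check the strap hook the same way.

Run:
```python
import cv2,numpy as np
a=cv2.imread("pics/top22.png")[170:235,300:340];a=cv2.convertScaleAbs(cv2.resize(a,None,fx=9,fy=9,interpolation=2),alpha=1.6,beta=-80)
b=cv2.imread("pics/wrist9.png")[110:175,225:345][:, 20:100];b=cv2.resize(b,(400,585*1),interpolation=2)
cv2.imwrite("pics/hk.png",np.hstack([a,b]))
```

```text
(no output)
```

View pics/hk.png

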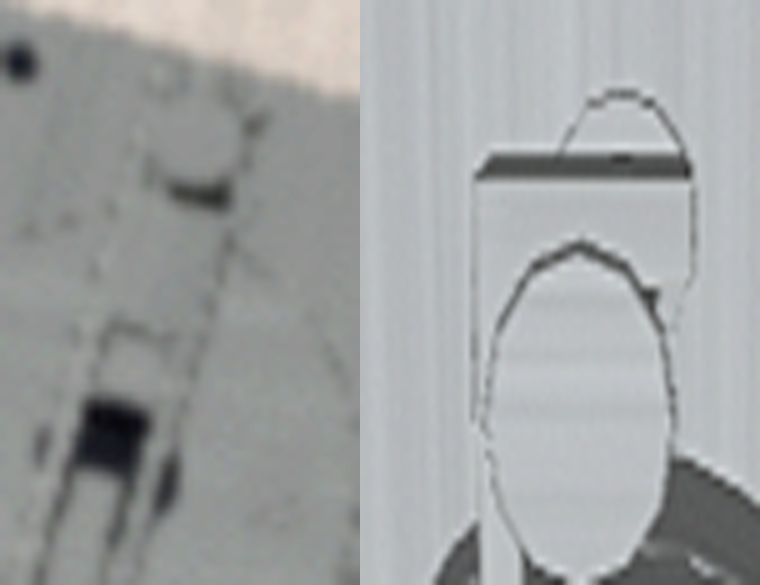

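Before the lever work, the hook was centred on the keeper head (strap centre 582, head centre 580 at 7.7 px/mm). In the latest top view the strap centre line still passes through the head. The lid, bottle, dishes and cup have not moved, so I'm handing in.

Run:
```python
from plant import r
s=r.get_state();print(s['time_s'],s['position'],s['ft_force']);print(r.sign_off())
```

```text
16.85 [0.58505133 0.25487928 0.30665217] [ 0.37224755 -0.66191896 -0.11359022]
the job is handed in; nothing more can be done
None
```

The strap is home on the keeper stud, the cam lever is down at its stop, and I handed the job in at 16.85 s. Both pushes used the shut fingers.

- **Strap:** I pushed it round until it met a firm stop at about 17 N. The images show the hook centred on the keeper stud to within about 0.3 mm.
- **Lever:** The first press reached the stop, but my last step pressed too hard. The wrist force peaked at about 108 N, against the 120 N limit, and the lever sprang back to about 1.19 rad. The pictures and a second contact both showed this, so I pressed again to the stop at about 30 N and unloaded slowly.
- **Last checks:** The lever overlay matches about 1.35 rad, though the overlays were off by a few pixels, so I judged the angle mainly from the slope of the paddle edges. The lid, bottle, dishes and cup look unmoved by eye. The gripper is clear, with about zero force on it.

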